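Make up the wheel kit and the ignition kit

TASK

Make up two repair kits in the divided trays. The red tray gets the ball bearing on its rubber-lined side and the long bolt on its bare side; the yellow tray gets the spark plug on its rubber-lined side and the short bolt on its bare side. Lay every part flat on the floor of its compartment, do not push the trays out of place, and leave the roll of black tape where it lies.

Things in the scene. Friction and masses are not known exactly. Their poses are not given: they have to be found in the camera images.
- bearing: Steel ball bearing, a ring 53 mm across and 16 mm high with a bore of 18 mm, 0.16 kg. Origin: centre of its underside; z is the ring's axis (up). Lies on the bench, turned any way.
- bolt_long: Long steel hex bolt with a nut on it, 88 mm long, 21 mm wide, 19 mm high as it lies, 0.09 kg. Origin: middle of its length, at its underside; its axis runs 9 mm along +z from there. y runs along the bolt towards its head: head from y = +36 to +44 mm, bare shank 12 mm thick from -19 to +36 mm, nut from -30 to -19 mm. Lies on the bench, turned any way.
- bolt_short: Short steel hex bolt with a nut on it, 56 mm long, 18 mm wide, 16 mm high as it lies, 0.05 kg. Origin: middle of its length, at its underside; its axis runs 8 mm along +z from there. y runs along the bolt towards its head: head from y = +22 to +28 mm, bare shank 10 mm thick from -13 to +22 mm, nut from -21 to -13 mm. Lies on the bench, turned any way.
- spark_plug: Spark plug, steel hexagon with a thinner white end, 66 mm long, 21 mm wide, 22 mm high, 0.05 kg. Origin: middle of its length, at its underside (axis about 9 mm along +z). y runs along the plug: the thick body, about 20 mm across, from y = -2 to +33 mm; the thin end, about 10 mm across, from -33 to -2 mm. Lies on the bench, turned any way.
- tray_red: Kit tray of red painted steel, 194 (x) by 120 (y) mm, 20 mm high, walls 3 mm, 1.2 kg, loose. Origin: centre of its underside, z up. A partition at x = 0, as high as the walls, makes two compartments 92 (x) by 114 (y) mm inside, centred at x = +48 and -48 mm: +x is lined with ribbed black rubber (floor 5 mm above the bench), -x is bare steel (floor 3 mm above the bench).
- tray_yellow: Kit tray of yellow painted steel, 194 (x) by 120 (y) mm, 20 mm high, walls 3 mm, 1.2 kg, loose. Origin: centre of its underside, z up. A partition at x = 0, as high as the walls, makes two compartments 92 (x) by 114 (y) mm inside, centred at x = +48 and -48 mm: +x is lined with ribbed black rubber (floor 5 mm above the bench), -x is bare steel (floor 3 mm above the bench).
- tape_elec: Roll of black insulating tape with a brown core, 55 mm across, 19 mm high. A bystander: it stays where it lies. Origin: centre of its underside.
There are look-alikes about, which are no part of the job. Leave any blue look-alike of the bearing alone.

How it is judged:
At the end, for the whole second after the job is handed in: Bearing (red) and spark plug (yellow) in the lined +x, long bolt (red) and short bolt (yellow) in the bare -x compartment: origins 6 to 92 mm from the partition, within 56 mm of the tray's x axis, under 32 mm above its underside; flat within 0.15 (bearing) or 0.22 rad, at rest, let go (x of bearing in the frame of tray_red between 0.006 and 0.092 m and y of bearing in the frame of tray_red between -0.056 and 0.056 m and z of bearing in the frame of tray_red between -0.005 and 0.032 m and angle between bearing's own z axis and vertical below 0.15 rad and linear speed of each of bearing, bolt_long, spark_plug, bolt_short below 0.02 m/s and x of bolt_long in the frame of tray_red between -0.092 and -0.006 m and y of bolt_long in the frame of tray_red between -0.056 and 0.056 m and z of bolt_long in the frame of tray_red between -0.005 and 0.032 m and angle between bolt_long's own y axis and vertical between 1.3508 and 1.7908 rad and x of spark_plug in the frame of tray_yellow between 0.006 and 0.092 m and y of spark_plug in the frame of tray_yellow between -0.056 and 0.056 m and z of spark_plug in the frame of tray_yellow between -0.005 and 0.032 m and angle between spark_plug's own y axis and vertical between 1.3508 and 1.7908 rad and x of bolt_short in the frame of tray_yellow between -0.092 and -0.006 m and y of bolt_short in the frame of tray_yellow between -0.056 and 0.056 m and z of bolt_short in the frame of tray_yellow between -0.005 and 0.032 m and angle between bolt_short's own y axis and vertical between 1.3508 and 1.7908 rad); the robot touches nothing.
It fails at once if the roll of black tape has been shifted by more than 20 mm (distance of tape_elec from where it was at the start of the episode above 0.02 m).
It fails at once if the red tray has been pushed more than 30 mm out of place (distance of tray_red from where it was at the start of the episode above 0.03 m).
It fails at once if the yellow tray has been pushed more than 30 mm out of place (distance of tray_yellow from where it was at the start of the episode above 0.03 m).
It also fails if it takes over 99 s, if anything falls off the work surface, if the arm or the gripper's body presses on something with over 40 N, if the wrist force passes 120 N, or if a joint passes its speed limit or range.

ROBOT

A 7-joint arm with a two-finger parallel gripper is mounted at the origin on a cart in front of the work surface, level with it; the furniture and walls round the work are solid. World frame = base frame: x ahead of the robot, y to its left, z up, the work surface at z = 0. Lengths are in m, angles in rad, forces in N, time in s.
With the tool pointing down it reaches from about 0.425 to 0.95 m from the base axis. Payload 4.7 kg.
Tool frame: the origin (TCP) lies on the centre line of the jaws, within the pads' length; the fingertips stand robot.nose_length ahead of it and the grasp point (between the pads) lies 8 mm behind it (robot.nose_length is the distance from the TCP to the fingertips, in m); z points along the fingers, y is the line along which they close (so a half turn about z gives the same grasp; the last joint's range is limited). The gripper opens to 85 mm and grips with 20 to 120 N. Pads are 22 mm wide; open, the fingers measure 114 mm over their backs; the gripper's body (76 mm by 85 mm) begins 54 mm behind the grasp point. The pads swing forward as they close: fully open they stand 13 mm farther back than shut.
Start: joints at [1.204, 0.469, -0.049, 1.532, 0.024, 1.141, -0.082], TCP at [0.224, -0.637, 0.242] pointing down, gripper open.
Joint ranges: [-2.59, 2.59], [-0.33, 1.99], [-1.39, 1.29], [0.1, 2.45], [-1.04, 4.18], [0.21, 1.99], [-2.66, 2.66]. Speed limits (rad/s): [2.57, 2.57, 3.14, 3.14, 3.14, 3.14, 3.14].

INTERFACE

Orientations are given as [roll, pitch, yaw] about the fixed x, y, z axes, in that order (R = Rz(yaw) Ry(pitch) Rx(roll)).
In Python, from plant import robot gives the robot as it stands. Calls block until the motion is done:
- robot.goto(position, orientation): joint-space move of the TCP to a pose.
- robot.move_straight(position, vel=0.15, attitude=None, contact_N=None): straight line of the TCP; attitude=None keeps the orientation; vel is the mean speed in m/s. With contact_N (N) it stops when the force on the tool has changed by that much, and returns True; else False.
- robot.move_joints(angles): joint-space move.
- robot.grip(opening, strength=None): opening from 0.0 (shut) to 1.0 (fully open); strength is the grip in N (None keeps the last); returns when the fingers have stopped.
- robot.sleep(seconds).
- robot.inverse_kinematics(position, orientation): joint angles nearest the present ones, or None.
- robot.sense(): the state.
- robot.grab_frame(name): name is "scene" or "top" or "wrist"; returns a dict with "image" (400x640x3 uint8, red, green, blue), "range_z" (400x640 float32, m along the optical axis (not along the pixel's ray), 0 where there is no reading), "fx", "fy", "cx", "cy" (pixels), "R" (3x3) and "t" (3): a world point X has camera coordinates R X + t. Camera axes: x right, y down, z forward; pixel columns grow to the right and rows downward; lengths in m; the calibration is good to about 2 mm. The wrist camera is an equidistant fisheye: a pixel r from the principal point sees the ray r / f radians off the axis. A picture is of the moment at which its call begins.
A pose or a line that the arm cannot do raises robot.IKError and nothing moves.
- robot.close_job(): hands the job in; it is judged then, once.
The state is a dict: "t": time; "joint_pos": joint angles; "joint_velocities": joint speeds; "effort": joint torques, N m; "tcp_pos": TCP position; "tcp_rot": TCP orientation; "wrist_force": force on the tool from outside, world axes, zero at the start; "torque": the same for the moment, N m; "opening": opening from 0.0 (shut) to 1.0 (fully open); "gripper_force": force on a finger pad.
Only numpy, scipy, OpenCV 4.12 (cv2) and the standard library are available. Lean on these libraries where they do the work, as an engineer would, in place of code of your own. Each camera call takes 0.05 s, during which the arm holds its last target. There are 200 camera calls.

## Working session

There is one attempt and no reset: what is moved stays moved. The work goes in short steps, each a Python script; the robot and the scene stay as the last script left them, time stands still between calls to the robot, and variables do not carry over. Pictures are saved under pics/ and viewed, at most 14 in all, crops included, and the job is handed in when it is done.

```bash
mkdir -p pics; ls; python3 - <<'E'
from plant import robot
import cv2
print(robot.nose_length, robot.sense())
for n in("top","scene"):
    f=robot.grab_frame(n); cv2.imwrite(f"pics/{n}0.png",f["image"][...,::-1])
    print(n,f["fx"],f["cx"],f["cy"],f["R"],f["t"])
    import numpy as np; np.savez(f"{n}0.npz",**f)
E
```

```text
pics
0.011 {'t': 0.0, 'joint_pos': array([ 1.20407496,  0.46944951, -0.0485969 ,  1.53370334,  0.02414581,
        1.1410142 , -0.08231967]), 'joint_velocities': array([ 6.58856089e-04,  1.79592312e-03, -7.18858785e-05, -1.54813700e-04,
        1.19317426e-03, -3.16932250e-04, -8.38436794e-04]), 'effort': array([ 6.81858764e-04, -5.10304821e+01, -4.60899656e-02, -2.37706375e+01,
        1.07247639e-02,  7.43505807e-03, -3.95320640e-06]), 'tcp_pos': array([ 0.22352704, -0.63630887,  0.241252  ]), 'tcp_rot': array([-3.13960872e+00,  1.14893121e-04,  3.37854526e-01]), 'wrist_force': array([-0.39463538, -0.09283824,  0.16948728]), 'torque': array([-0.04361606, -0.02926027, -0.01823965]), 'gripper_force': 0.0, 'opening': 0.9986555643296748}
top 436.5530650292483 319.41235352812475 195.72859438326535 [[-0.02395853 -0.99966999 -0.0092681 ]
 [-0.9952651   0.02472445 -0.0940004 ]
 [ 0.09419853  0.0069721  -0.99552902]] [0.18659599 0.48494029 0.8767856 ]
scene 428.9416939558338 321.3880197392243 196.83040239576027 [[ 0.84378579 -0.53628212 -0.02066472]
 [-0.22826331 -0.32376845 -0.91818835]
 [ 0.48571741  0.77947128 -0.39560474]] [-0.33143209  0.21703284  0.59441221]
```

View pics/top0.png

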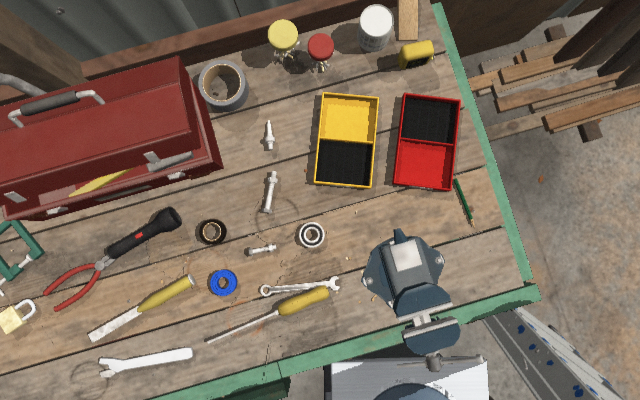

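View pics/scene0.png

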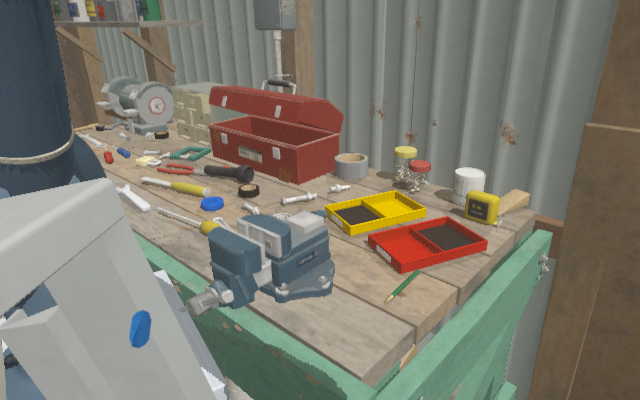

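The top view shows the spark plug at (269,135), the long bolt at (270,192), the short bolt at (262,249), the bearing at (311,235) and the tape at (211,232). The blue look-alike is at (222,283). The yellow tray is at (347,140) with its lined side at the bottom, and the red tray is at (427,142) with its lined side at the top. The scene view shows the vise standing near the robot side.

```bash
cat > h.py <<'E'
import numpy as np, cv2
def cloud(f):
    v,u=np.mgrid[:400,:640]; z=f["range_z"]
    P=np.stack([(u-f["cx"])/f["fx"]*z,(v-f["cy"])/f["fy"]*z,z],-1)
    return (P-f["t"])@f["R"]   # R^T (P-t)
def ray(f,px,h):
    d=np.array([(px[0]-f["cx"])/f["fx"],(px[1]-f["cy"])/f["fy"],1])@f["R"]; c=-f["R"].T@f["t"]
    return c+d*(h-c[2])/d[2]
E
python3 - <<'E'
from h import *
f=dict(np.load("top0.npz")); W=cloud(f); im=f["image"]
m=((W[...,2]>.005)&(f["range_z"]>0)).astype(np.uint8)
n,l,s,c=cv2.connectedComponentsWithStats(m,connectivity=4)
for name,(u,v) in dict(plug=(269,135),long=(270,192),short=(262,249),bearing=(305,227),tape=(211,220),blue=(222,273)).items():
    k=np.bincount(l[v-8:v+9,u-8:u+9].ravel())[1:]; 
    if not k.sum(): print(name,"none"); continue
    k=k.argmax()+1; ys,xs=np.where(l==k); P=W[l==k]
    r=cv2.minAreaRect(P[:,:2].astype(np.float32)*1000)
    print(name,s[k],np.round(r[0],1),np.round(r[1],1),round(r[2],1),"zmax",np.percentile(P[:,2],[50,98]).round(4), "mean",P.mean(0).round(4))
hsv=cv2.cvtColor(im,cv2.COLOR_RGB2HSV)
for name,(a,b,x0,x1) in dict(yellow=(20,35,312,382),red=(0,6,390,465)).items():
    m=cv2.inRange(hsv,(a,150,60),(b,255,255)); q=np.zeros_like(m); q[88:195,x0:x1]=m[88:195,x0:x1]
    n,l,s,c=cv2.connectedComponentsWithStats(q); k=s[1:,4].argmax()+1
    pts=np.argwhere(l==k)[:,::-1]
    P=np.array([ray(f,p,.02)[:2] for p in pts],np.float32)*1000
    r=cv2.minAreaRect(P); print(name,r, cv2.boxPoints(r).round(0).tolist(), "rimz",np.percentile(W[...,2][l==k],[10,95]).round(4))
print("bench z",np.median(W[200:220,320:380,2]))
v=W[235:355,360:450]; v=v[v[...,2]>.02]; print("vise",v.min(0),v.max(0))
cv2.imwrite("pics/crop.png",cv2.resize(im[90:300,190:470,::-1],None,fx=2.8,fy=2.8,interpolation=cv2.INTER_CUBIC))
E
```

```text
plug [265 120  10  30 172] [623.9 276.7] [19.6 64.4] 86.7 zmax [0.0145 0.0219] mean [0.6185 0.2775 0.0143]
long [262 171  16  42 266] [502.3 278.3] [20.2 87. ] 78.7 zmax [0.0144 0.0208] mean [0.5011 0.2778 0.0146]
short [249 243  28  13 155] [383.2 296.1] [16.6 56.5] 10.4 zmax [0.0121 0.0169] mean [0.3829 0.2962 0.0121]
bearing [299 222  26  25 400] [411.3 193. ] [51.6 49.5] 88.7 zmax [0.0144 0.0181] mean [0.4111 0.1931 0.0144]
tape [199 219  27  25 362] [422.3 399.4] [53.8 49.6] 88.4 zmax [0.0176 0.0208] mean [0.4221 0.3986 0.0168]
blue [210 269  27  27 455] [317.5 376.9] [52.3 51.6] 75.1 zmax [0.0146 0.0183] mean [0.3172 0.3765 0.0143]
yellow ((607.02294921875, 116.02874755859375), (121.57225036621094, 196.60647583007812), 83.10967254638672) [[502.0, 67.0], [697.0, 44.0], [712.0, 165.0], [517.0, 188.0]] rimz [0.0003 0.0217]
red ((598.7870483398438, -51.82512664794922), (123.29696655273438, 196.74440002441406), 81.09597778320312) [[492.0, -98.0], [686.0, -128.0], [706.0, -6.0], [511.0, 24.0]] rimz [0.0002 0.0213]
bench z -0.0026677980478500645
vise [ 0.17150345 -0.07375764  0.02000585] [0.40499547 0.16843149 0.92017948]
```

View pics/crop.png

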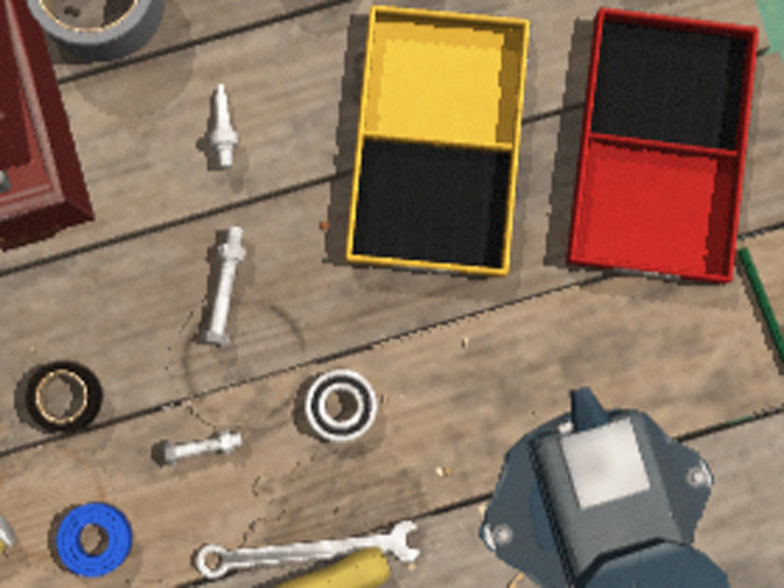

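The crop shows the long bolt's head at the robot end (215,338), the short bolt's head on the left (165,453) and the plug's thin end at the top (221,95). Measured sizes match those given. Next I check clearances and IK, then start on the long bolt.

```bash
cat > act.py <<'E'
import numpy as np
from plant import robot
D=np.deg2rad; pi=np.pi
def tray(c,yaw,p):
    return np.array(c)+np.array([[np.cos(yaw),-np.sin(yaw)],[np.sin(yaw),np.cos(yaw)]])@np.array(p)
YEL=((.607,.116),D(173.1)); RED=((.5988,-.0518),D(-8.9))
def off(c,a,d): return np.array(c)+d*np.array([np.cos(a),np.sin(a)])
# part: grasp xy, axis yaw (tool x), grasp z ; place xy, yaw, z
J={"long":(off((.5015,.278),D(168.7),.006),D(168.7),.013, tray(*RED,(-.048,-.000)),RED[1]+pi/2,.018),
   "plug":(off((.623,.277),D(176.7),.009),D(176.7),.015, tray(*YEL,(.048,0)),YEL[1]+pi/2,.022),
   "short":(off((.383,.296),D(100.4),.004),D(100.4),.013, tray(*YEL,(-.048,0)),YEL[1]+pi/2,.018),
   "bearing":((.411,.193),D(0),.014, tray(*RED,(.048,0)),RED[1],.021)}
def best(xy,yaw,z):
    q0=robot.sense()["joint_pos"]; c=[]
    for k in (-1,0,1,2):
        y=(yaw+k*pi+pi)%(2*pi)-pi
        q=robot.inverse_kinematics([*xy,z],[pi,0,y])
        if q is not None: c.append((np.abs(np.array(q)-q0).max(),y))
    return min(c)[1] if c else None
def over(xy,yaw,z=.15):
    y=best(xy,yaw,z); robot.goto([*xy,z],[pi,0,y])
def pick(xy,yaw,z,opening,N=60,h=.15):
    robot.grip(opening) ; over(xy,yaw,h)
    hit=robot.move_straight([*xy,z],vel=.12,contact_N=15)
    robot.grip(0.,N); s=robot.sense()
    print("hit",hit,"tcp",s["tcp_pos"].round(4),"open",round(s["opening"],3),"F",s["gripper_force"])
    robot.move_straight([*xy,h],vel=.2)
    s=robot.sense(); print("lifted open",round(s["opening"],3),"F",s["gripper_force"],"t",s["t"])
def place(xy,yaw,z,opening,h=.15):
    over(xy,yaw,h)
    hit=robot.move_straight([*xy,z],vel=.1,contact_N=12)
    print("place hit",hit,robot.sense()["tcp_pos"].round(4))
    robot.grip(opening); robot.move_straight([*xy,h],vel=.2)
    print("t",robot.sense()["t"])
E
python3 - <<'E'
from act import *; from h import *
W=cloud(dict(np.load("top0.npz"))).reshape(-1,3); W=W[(W[:,2]>.03)&(W[:,2]<.4)]
for n,(g,a,z,p,b,w) in J.items():
    d=np.linalg.norm(W[:,:2]-g,axis=1); i=d.argmin()
    print(n,np.round(g,3),np.round(p,3),"near",W[i].round(3),d[i].round(3),[best(g,a,z),best(g,a,.15),best(p,b,w),best(p,b,.15)])
E
```

```text
long [0.496 0.279] [ 0.551 -0.044] near [0.554 0.376 0.099] 0.113 [np.float64(2.9443704481144337), np.float64(2.9443704481144337), np.float64(1.4154620233674011), np.float64(1.4154620233674002)]
plug [0.614 0.278] [0.559 0.122] near [0.69  0.34  0.044] 0.098 [np.float64(3.0839967882739803), np.float64(3.0839967882739803), np.float64(1.4503686084072882), np.float64(1.4503686084072882)]
short [0.382 0.3  ] [0.655 0.11 ] near [0.274 0.237 0.03 ] 0.125 [np.float64(1.7523105690023062), np.float64(1.752310569002307), np.float64(1.4503686084072882), np.float64(1.4503686084072882)]
bearing [0.411 0.193] [ 0.646 -0.059] near [0.301 0.172 0.031] 0.112 [np.float64(-3.141592653589793), np.float64(-3.141592653589793), np.float64(2.9862583501622977), np.float64(2.9862583501622977)]
```

```bash
python3 - <<'E'
from act import *; import cv2
g,a,z,p,b,w=J["long"]
pick(g,a,z,.7)
place(p,b,w,.5)
g,a,z,p,b,w=J["plug"]
pick(g,a,z,.7)
cv2.imwrite("pics/top1.png",robot.grab_frame("top")["image"][80:320,170:490,::-1].repeat(2,0).repeat(2,1))
E
```

```text
hit False tcp [0.4958 0.2792 0.0134] open 0.112 F 58.61296892166138
lifted open 0.11 F 58.523733615875244 t 6.475
place hit False [ 0.5519 -0.0444  0.0186]
t 10.4083
hit False tcp [0.6143 0.2776 0.0156] open 0.204 F 58.59871327766689
lifted open 0.207 F 58.6360536990237 t 14.5167
```

View pics/top1.png

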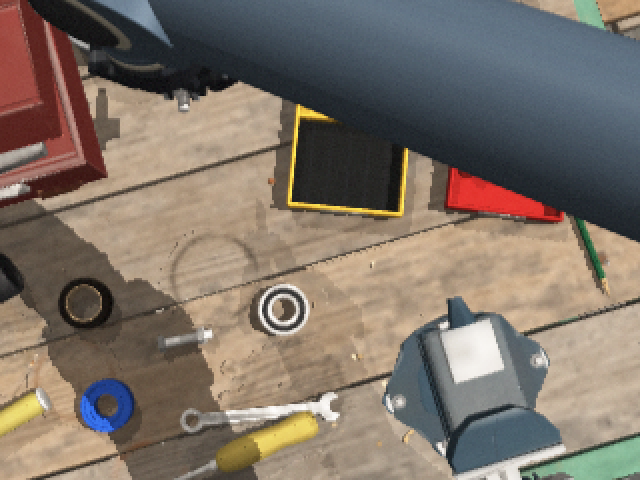

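The plug hangs in the gripper at (183,98), and the long bolt's spot on the bench is empty. The tape, at (85,302), hasn't moved. Continuing with the rest.

```bash
python3 - <<'E'
from act import *; import cv2
g,a,z,p,b,w=J["plug"]; place(p,b,w,.5)
g,a,z,p,b,w=J["short"]; pick(g,a,z,.7); place(p,b,w,.45)
g,a,z,p,b,w=J["bearing"]; pick(g,a,z,1.); place(p,b,w,.82)
robot.goto([.45,.25,.3],[pi,0,best((.45,.25),0,.3)])
f=robot.grab_frame("top"); np.savez("top2.npz",**f)
cv2.imwrite("pics/top2.png",cv2.resize(f["image"][80:250,170:490,::-1],None,fx=2.4,fy=2.4))
E
```

```text
place hit False [0.5599 0.122  0.0227]
t 18.3167
hit False tcp [0.3825 0.3    0.0133] open 0.087 F 58.72855067253113
lifted open 0.083 F 58.59732270240784 t 22.2667
place hit False [0.6552 0.1104 0.0188]
t 26.2
hit False tcp [0.4113 0.1929 0.0149] open 0.587 F 60.89732877211645
lifted open 0.587 F 62.51917367626447 t 30.3417
place hit False [ 0.6467 -0.0591  0.0218]
t 34.2083
```

View pics/top2.png

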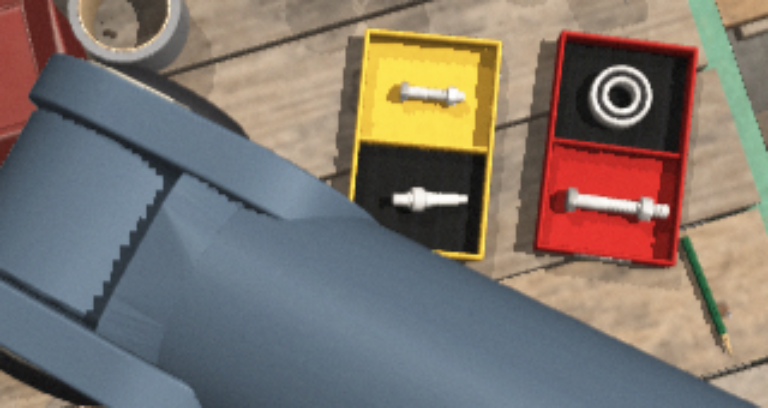

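All four parts are in the right compartments: short bolt (430,95), plug (430,199), bearing (621,97) and long bolt (617,204). Before handing in, I check from depth that each lies flat.

```bash
python3 - <<'E'
from act import *; from h import *
f=robot.grab_frame("top"); W=cloud(f); W0=cloud(dict(np.load("top0.npz")))
dz=W[...,2]-W0[...,2]
for n,(u,v) in dict(short=(430,95),plug=(430,199),bearing=(621,97),long=(617,204)).items():
    u=int(170+u/2.4);v=int(80+v/2.4); s=np.s_[v-14:v+15,u-22:u+23]
    m=dz[s]>.006; P=W[s][m]; P=P[P[:,2]<.05]
    h=P[:,:2]-P[:,:2].mean(0); t=h@np.linalg.svd(h,full_matrices=False)[2][0]
    print(n,P.mean(0).round(3),"zmax",np.percentile(P[:,2],98).round(4),"len",np.ptp(t).round(3),"slope",np.polyfit(t,P[:,2],1)[0].round(3))
print(robot.sense()["t"],robot.sense()["wrist_force"])
E
```

```text
short [0.652 0.107 0.015] zmax 0.0201 len 0.082 slope -0.042
plug [0.559 0.116 0.019] zmax 0.0266 len 0.08 slope -0.161
bearing [ 0.645 -0.058  0.018] zmax 0.0225 len 0.061 slope -0.023
long [ 0.549 -0.05   0.017] zmax 0.0221 len 0.093 slope -0.013
35.775 [-0.83632004  0.1605591  -0.93612741]
```

The heights match parts lying flat: the tops sit at the floor height plus each part's own height. The plug's slope is its natural taper.

```bash
python3 -c "
from plant import robot
print(robot.close_job())"
```

```text
the job is handed in; nothing more can be done
None
```

Both kits are made up and the job is handed in: the last images show each part lying flat in its correct compartment, with robot time about 36 s of the 99 s allowed, though no verdict came back.

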